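Shut and latch the welding-tool case

TASK

Shut the blue steel tool case and latch it: first let the lid down until it bears on its rubber gasket, then hook the latch's claw over the keeper on the lid so that its tip sits behind the lip, and swing the lever down over centre until it lies folded against the case with the lid drawn down tight. It is thin sheet metal, so feel your way: press the lid only until the gasket is felt, well under 20 N, and do not force the latch against its stops. Leave the fittings and tools around it where they are.

Things in the scene. Friction and masses are not known exactly. Their poses are not given: they have to be found in the camera images.
- case: blue steel tool case, 300 mm wide (y), 200 mm deep (x), 126 mm high shut: body 96, hinged lid 30; fixed to the bench. Origin under its centre on the bench, z up. The latch side faces its own -x: front face at x = -100 mm, latch in the middle (y = 0). The lid and latch points below share its axes when their joints read 0. Thin sheet metal: its lid dents and its latch bends when forced
- lid (a joint): lid angle about its hinge along the case's rear upper edge (x = +100, z = 96 mm of the case), rad: 0 = latched tight, grows as it opens. Stiff hinge: it stays where it is left; 1 to 2 N at the front edge move it. Let down by hand it meets the rubber gasket somewhere between 0.008 and 0.027: the rubber has taken a set, so where can only be felt
- lid_edge (a point): middle of the lid's upper front edge (flat top behind it, low carrying handle 70 to 100 mm behind it). Latched it is 126 mm above the bench, let down on the gasket 1.5 to 5.5 mm higher. The gasket yields only 1 mm per 26 N: press slowly until it is felt (about 5 N), never over 20 N; the rest is the latch's work
- lever (a joint): lever angle about lever_pivot (axis along the case's y), rad: 0 = folded straight down along the front face, on its stop; 1.57 = straight out from the face; more = raised above level, up to 2.5. With the claw hooked the draw begins between 1.4 and 1.8, is heaviest near 1.1 (4 to 10 N square on its pad); dead centre is near 0.35, below about 0.25 the lever snaps home by itself and stays
- lever_pivot (a point): centre of the lever's pivot on the case, 21 mm out from the front face, 76 mm above the bench. Stiff pivot: the lever stays where it is left (about 0.5 N at its end moves it)
- lever_pad (a point): middle of the lever's flat pressing face, 46 mm from the pivot along the lever and 4 mm off its line, on the side that faces up when the lever stands out level and away from the case when folded. The lever is a steel fork 25 mm wide; its 3 mm pressing plate runs from 33 to 64 mm from the pivot, the last 12 mm bent outwards 20 degrees; folded, its end hangs 12 mm above the bench
- claw (a joint): claw angle about its pin, relative to the lever, rad: -2.45 = tipped back on its stop on the lever, about 0 = closed. The claw leans from upright towards the lid by lever + claw. A light spring (0.1 to 0.4 N at its head) throws it back to -2.45 whenever it is neither held nor caught behind the lip. Its pin is 12 mm from the lever's pivot: at lever 0, 12 mm below it and 2 mm nearer the case
- claw_head (a point): middle of the outer end of the claw strip, 47.5 mm from its pin. Steel strip 16 mm wide (case y), 3 mm thick; at its end a 3.5 mm thick bridge turns square towards the case and ends in a tip turned back down. Its edges can be pinched from above just below the head; a pinch also fixes its angle, so turn the gripper with it; the lever follows. Held, it bends if drawn on the keeper with over 30 N
- claw_tip (a point): end of the claw's down-turned tip (5.5 mm deep, 3 mm thick), which must go behind the keeper's lip: 11 mm from the strip's centre line on the case side, 38.5 mm from the pin, 9 mm below the head
- keeper_lip (a point): middle of the top of the keeper's upturned lip on the lid's front face: 14 mm wide (y), 2.5 mm thick, centre line 13.25 mm out from the lid's face on a 4 mm pad, so 8 mm are open behind it, 9.5 mm deep; 109 mm above the bench when latched. Hooked, the claw's bridge bears on top of the lip, with the tip behind it (towards +x of the case)
- elbow_a: grey PVC 90 degree elbow, 75 mm long and 75 mm tall, standing on one mouth in front of the case's latch side; origin at the centre of that mouth, on the bench
- union: grey PVC pipe union with a fat ribbed nut, 62 mm across, 58 mm tall, standing in front of the case's latch side; origin under its centre
- elbow_b: grey PVC 90 degree elbow lying flat on the bench, 41 mm tall; origin at one mouth
- coupling: grey PVC sleeve standing on end, 41 mm across, 46 mm tall; origin under its centre
- stub_long: grey pipe off-cut standing on end, 32 mm across, 95 mm tall; origin under its centre
- tape_measure: black and grey tape measure, 62 x 36 x 60 mm, standing on the bench; origin under its centre
- marker: marker pen lying on the bench, 110 mm long, 12 mm thick; origin under its middle
- pipe_cutter: yellow and black ratchet pipe cutter lying flat, 230 mm long, 27 mm high; origin near its hinge, on the bench

How it is judged:
By the outcome, as a careful person would: the job done as asked, in the order asked, and still so for the second after the job is handed in, with the robot touching nothing.
It also fails if it takes over 54 s, if anything falls off the work surface, if the arm or the gripper's body presses on something with over 40 N, if the wrist force passes 120 N, or if a joint passes its speed limit or range.

ROBOT

A 6-joint arm with a two-finger parallel gripper is mounted at the origin on the work surface. World frame = base frame: x ahead of the robot, y to its left, z up, the work surface at z = 0. Lengths are in m, angles in rad, forces in N, time in s.
With the tool pointing down it reaches from about 0.375 to 0.975 m from the base axis. Payload 3.8 kg.
Tool frame: the origin (TCP) lies on the centre line of the jaws, within the pads' length; the fingertips stand 14 mm ahead of it and the grasp point (between the pads) lies 5 mm behind it; z points along the fingers, y is the line along which they close (so a half turn about z gives the same grasp; the last joint's range is limited). The gripper opens to 85 mm and grips with 20 to 120 N. Pads are 22 mm wide; open, the fingers measure 114 mm over their backs; the gripper's body (76 mm by 85 mm) begins 54 mm behind the grasp point. The pads swing forward as they close: fully open they stand 13 mm farther back than shut.
Start: joints at [1.101, 0.264, 1.604, -0, 1.274, -0.037], TCP at [0.283, 0.613, 0.245] pointing down, gripper open.
Joint ranges: [-2.63, 2.63], [-0.94, 2.18], [0.31, 2.57], [-1.31, 4.45], [0, 2.66], [-2.55, 2.55]. Speed limits (rad/s): [2.57, 2.57, 3.14, 3.14, 3.14, 3.14].

INTERFACE

Orientations are given as a rotation vector (axis times angle).
In Python, from workcell import bot, eyes, spot_in gives the robot as it stands.
- The arm moves only by the tool carry_out, never from a script. Its argument "series" is text: rows parted by semicolons, each of 4 numbers parted by spaces: the shift along the world's x, y, z in m, then the turn about the world's z in degrees. In form: tx ty tz roll; .... A call has 1 to 20 rows; each row shifts and turns the commanded pose from where the row before left it; what a row does not reach is not made up. A row lasts 1/8 s, in which the tool goes at most 62.5 mm and 10.7 degrees, less where a joint would pass 70% of its speed; a pose out of reach is approached as far as the arm can. A call is refused whole if a number of a shift passes 0.0625 or a number of a turn 10.7, either way. A call with a gripper value outside its range is refused whole. "jaw" is the gripper command: -1 is shut, 1 is fully open, values between are in proportion, set as the call begins (left out, the last holds). The fingers move at their own pace and stop on an object; "grip_force" is the grip in N (left out, the last holds). Time passes only in rows, so rows that do not move let the fingers close. It gives the time, the measured TCP pose, the force, the opening and the grip force at its end, in the units of the state.
- bot.read_state(): the state, without advancing time (a new reading comes with each control period).
- eyes.read_camera(name): name is "scene" or "top"; returns (picture, depth): 480x640x3 uint8, blue, green, red; 480x640 float32, m along the optical axis (not along the pixel's ray), 0 where there is no reading.
- eyes.get_calibration(name): a dict with "K" (3x3 intrinsics, pixels), "position" and "rotation" of the camera in the world. Camera axes: x right, y down, z forward; pixel columns grow to the right and rows downward; lengths in m; the calibration is good to about 2 mm. A picture is of the moment at which its call begins. get_calibration takes no time and is no camera call.
- bot.finish_job(): hands the job in; it is judged then, once.
Trained networks look in the newest picture that a camera, given by its name, has taken for a name from the list of things; names that differ only in an ending like _2 or _b are one class to them, and where a whole thing is asked for, a point or a joint stands for the part that bears it (a point fixed in the world has none). Each returns a list of dicts, best first, with "score" (0 to 1); they miss things now and then, are a little off and sometimes report something else, mostly with a low value. They report only what shows in the picture. A call takes as long as a camera call.
- spot_in(camera, target): "rect" ([centre column, centre row, width, height] in pixels, round what is visible of it).
The state is a dict: "time": time; "q": joint angles; "joint_vel": joint speeds; "joint_torque": joint torques, N m; "tool_pos": TCP position; "tcp_rot": TCP orientation; "wrist_force": force on the tool from outside, world axes, zero at the start; "torque": the same for the moment, N m; "width": opening from 0.0 (shut) to 1.0 (fully open); "grip_force": force on a finger pad.
Only numpy, scipy, OpenCV 4.12 (cv2) and the standard library are available. Lean on these libraries where they do the work, as an engineer would, in place of code of your own. Each camera call takes 0.05 s, during which the arm holds its last target. There are 200 camera calls.

## Working session

There is one attempt and no reset: what is moved stays moved. The work goes in short steps, Python scripts to look and compute and a tool call to move; the robot and the scene stay as the last step left them, time stands still between calls to the robot, and variables do not carry over. Pictures are saved under pics/ and viewed, at most 10 in all, crops included, and the job is handed in when it is done.

Besides the shell and the picture viewer there is one more tool, called after "Emit:" as name(argument=value, ...), one argument or row to a line, values as JSON. carry_out: Moves the arm, as the interface text tells. Its arguments: {"type":"object","properties":{"series":{"type":"string"},"jaw":{"type":"number"},"grip_force":{"type":"number"}},"required":["series"]}

```bash
mkdir -p pics
cat > h.py <<'E'
import numpy as np, cv2
from workcell import bot, eyes, spot_in
def cal(n):
    c=eyes.get_calibration(n); R=np.array(c["rotation"],float)
    if R.shape!=(3,3): R=cv2.Rodrigues(R)[0]
    return np.array(c["K"]),np.array(c["position"]),R
def cloud(n,d):
    K,p,R=cal(n); v,u=np.mgrid[:480,:640]
    P=np.stack([(u-K[0,2])/K[0,0]*d,(v-K[1,2])/K[1,1]*d,d],-1)
    return P@R.T+p
def proj(n,X):
    K,p,R=cal(n); c=(np.atleast_2d(X)-p)@R; return (c@K.T)[:,:2]/c[:,2:]
def snap(n,name=None):
    im,d=eyes.read_camera(n)
    if name: cv2.imwrite(f"pics/{name}.png",im)
    return im,d
E
python3 - <<'E'
from h import *
for n in("scene","top"):
    im,d=snap(n,n+"0"); np.save(n+"0.npy",d)
    K,p,R=cal(n); print(n,K[0,0],p.round(3),R[:,2].round(2))
    W=cloud(n,d)
    for t in("case","lid_edge","lever_pivot","lever_pad","claw_head","keeper_lip","elbow_a","union"):
        for r in spot_in(n,t)[:2]:
            c=np.array(r["rect"]); print(t,round(r["score"],2),c.round(),W[int(c[1]),int(c[0])].round(3))
s=bot.read_state(); print(s["time"],s["tool_pos"],s["tcp_rot"],s["width"])
E
```

```text
scene 539.6231074953504 [ 1.318 -0.487  0.778] [-0.69  0.43 -0.58]
case 0.79 [271. 282. 141. 165.] [ 0.628 -0.167  0.147]
lid_edge 0.6 [267. 266. 131. 131.] [ 0.58  -0.15   0.147]
lever_pivot 0.66 [273. 282. 147. 172.] [ 0.629 -0.166  0.147]
lever_pivot 0.57 [455. 188.  19.  39.] [0.461 0.46  0.066]
lever_pad 0.9 [331. 255.  25.  26.] [0.564 0.002 0.098]
claw_head 0.46 [327. 253.   3.  20.] [ 0.57  -0.01   0.111]
claw_head 0.33 [329. 256.  22.  24.] [ 0.576 -0.011  0.11 ]
keeper_lip 0.9 [264. 266. 130. 133.] [ 0.582 -0.16   0.15 ]
keeper_lip 0.54 [355. 243.  29.  29.] [0.523 0.096 0.069]
elbow_a 0.89 [354. 242.  27.  28.] [0.524 0.092 0.071]
elbow_a 0.65 [460. 251.  50.  24.] [0.626 0.327 0.017]
union 0.94 [390. 312.  28.  34.] [0.725 0.035 0.045]
union 0.37 [461. 252.  46.  25.] [0.623 0.331 0.008]
top 527.9749824631213 [0.373 0.017 1.304] [ 0.12  0.   -0.99]
case 0.62 [380. 235. 132. 157.] [ 0.53  -0.125  0.146]
case 0.25 [475. 336.  34.  32.] [ 0.305 -0.348  0.066]
lid_edge 0.69 [388. 238. 120. 158.] [ 0.523 -0.14   0.147]
lever_pivot 0.91 [380. 234. 134. 154.] [ 0.532 -0.125  0.148]
lever_pad 0.47 [325. 221.  22.  11.] [ 0.568 -0.002  0.128]
claw_head 0.36 [330. 221.   6.   7.] [ 0.567 -0.015  0.134]
keeper_lip 0.89 [388. 236. 116. 152.] [ 0.531 -0.141  0.141]
elbow_a 0.61 [193. 206.  33.  33.] [0.632 0.327 0.001]
elbow_a 0.57 [278. 257.  33.  26.] [0.491 0.106 0.07 ]
union 0.67 [303. 176.  26.  29.] [0.69  0.048 0.062]
0.9 [0.28311009 0.61276213 0.24531739] [6.74548899e-01 3.06831084e+00 6.44651366e-05] 1.0037407816814843
```

Run:
```python
from h import *
a=cv2.imread("pics/scene0.png")[170:370,190:430]; b=cv2.imread("pics/top0.png")[130:330,250:490]
cv2.imwrite("pics/c0.png",np.vstack([cv2.resize(a,(720,600),interpolation=2)[:, :]])); cv2.imwrite("pics/c1.png",cv2.resize(b,(720,600),interpolation=2))
# lid top plane
for n in("scene","top"):
    W=cloud(n,np.load(n+"0.npy")).reshape(-1,3)
    im=cv2.imread(f"pics/{n}0.png").reshape(-1,3).astype(int)
    m=(im[:,0]-im[:,2]>40)&(W[:,2]>.11)&(W[:,2]<.26)&(abs(W[:,0]-.56)<.25)&(abs(W[:,1]+.13)<.25)
    P=W[m]; print(n,len(P),P[:,2].min(),np.percentile(P[:,2],[5,50,95]))
    A=np.c_[P[:,:2],np.ones(len(P))]; w=np.ones(len(P),bool)
    for _ in range(8):
        c=np.linalg.lstsq(A[w],P[w,2],rcond=None)[0]; w=abs(A@c-P[:,2])<.005
    print(c,w.sum())
    r=cv2.minAreaRect(P[w][:,:2].astype(np.float32)); print(r,cv2.boxPoints(r))
```

```text
scene 9648 0.11182108219893061 [0.12783506 0.14358517 0.15966245]
[0.05241381 0.1698171  0.14158689] 8948
((0.5285511016845703, -0.1461087018251419), (0.1965315341949463, 0.30386778712272644), 73.10954284667969) [[ 0.3546209  -0.19599217]
 [ 0.6453805  -0.28427878]
 [ 0.70248127 -0.09622523]
 [ 0.4117217  -0.00793862]]
top 10860 0.12181666679943182 [0.12888255 0.14537101 0.16027043]
[0.05253455 0.16940015 0.1412919 ] 10484
((0.5289095640182495, -0.14404888451099396), (0.19576191902160645, 0.299700528383255), 73.13973236083984) [[ 0.35711136 -0.19426006]
 [ 0.64392924 -0.2811848 ]
 [ 0.7007078  -0.09383771]
 [ 0.41388988 -0.00691298]]
```

View pics/c0.png

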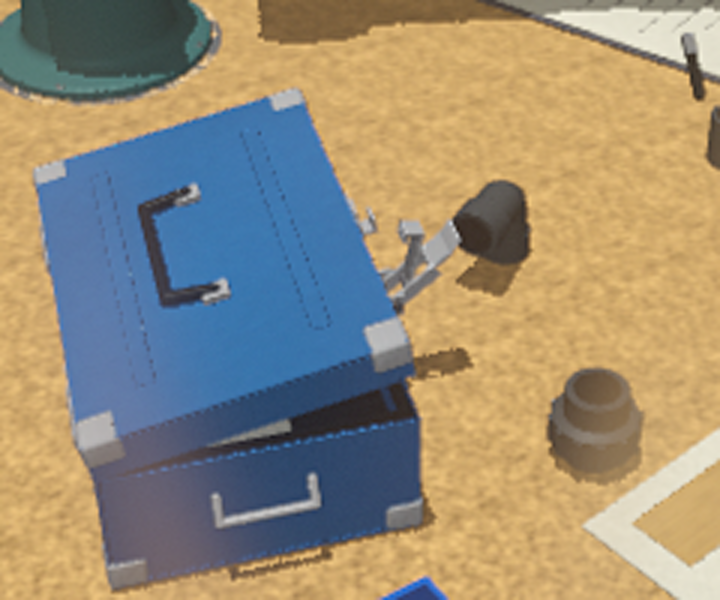

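View pics/c1.png

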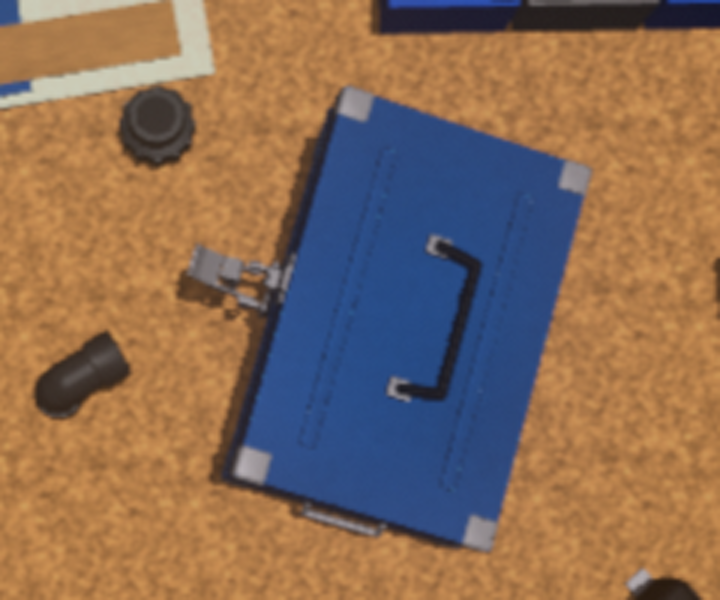

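The views show the lid propped about 10° open with the front side facing world +y. The lever stands raised, out from the face (top crop ~(215,265)), and the claw is tipped back on it. The elbow and the union are clear to either side. Next I'll measure the latch in the case frame.

```bash
cat >> h.py <<'E'
A=np.radians(73.0); O=np.array([np.cos(A),np.sin(A)]); Y=np.array([O[1],-O[0]]); C=np.array([.5308,-.138])
def tocase(W):  # out of front face, case y, z
    d=W[...,:2]-C; return np.stack([d@O-.1,d@Y,W[...,2]],-1)
def world(o,y): return C+(o+.1)*O+y*Y
def side(L,c):  # pin, tip, head, plate ends (out,z) mm
    u=np.array([np.sin(L),-np.cos(L)]); w=np.array([-np.cos(L),-np.sin(L)]); p=np.array([21,76])+12*u+2*w
    t=L+c; s=np.array([-np.sin(t),np.cos(t)]); n=np.array([-np.cos(t),-np.sin(t)])
    return p,p+38.5*s+11*n,p+47.5*s,np.array([21,76])+46*u-4*w,np.array([21,76])+33*u-4*w
E
python3 - <<'E'
from h import *
pts=[]
for n in("scene","top"):
    c=tocase(cloud(n,np.load(n+"0.npy")))*1000
    im=cv2.imread(f"pics/{n}0.png").astype(int)
    m=(c[...,0]>8)&(c[...,0]<110)&(abs(c[...,1])<35)&(c[...,2]>55)
    P=c[m]; print(n,len(P))
    o=np.argsort(P[:,0]); print(P[o][::max(1,len(P)//50)].round().astype(int).tolist())
    pts.append(P)
    for nm in("elbow_a","union"):
        r=spot_in(n,nm)
P=np.vstack(pts)
img=np.full((560,760,3),255,np.uint8)
for k,(P,col) in enumerate(zip(pts,((0,0,255),(255,0,0)))):
    for o,y,z in P: cv2.circle(img,(int(o*6),int(560-(z-50)*5)),2,col,-1)
for L in(1.7,2.0,2.3):
    q=side(L,-2.45); print(L,[x.round() for x in q])
    f=lambda x:(int(x[0]*6),int(560-(x[1]-50)*5))
    cv2.line(img,f(q[0]),f(q[2]),(0,0,0),1); cv2.line(img,f(q[3]),f(q[4]),(0,160,0),1)
cv2.imwrite("pics/side.png",img)
E
```

```text
scene 389
[[8, 5, 138], [16, -13, 87], [18, 22, 76], [19, -13, 84], [19, -9, 71], [20, 20, 82], [22, -10, 80], [23, 11, 85], [24, -9, 81], [25, 12, 86], [26, -10, 79], [27, 5, 129], [27, 10, 89], [28, -9, 80], [28, 8, 131], [29, 12, 77], [30, -5, 132], [30, -7, 89], [31, -2, 98], [31, 4, 100], [32, 1, 102], [32, 0, 104], [33, 14, 85], [33, -3, 132], [34, 2, 110], [34, 0, 111], [35, 6, 100], [35, -3, 114], [36, 10, 87], [36, -6, 114], [37, 6, 125], [38, 11, 82], [39, 8, 128], [40, 12, 85], [40, 2, 129], [42, -3, 128], [43, -1, 104], [44, 11, 89], [45, -7, 102], [46, 6, 103], [47, -14, 101], [48, -10, 104], [49, 10, 102], [50, -1, 104], [51, 3, 108], [52, 13, 107], [53, 2, 111], [55, -11, 109], [56, -8, 108], [57, 10, 114], [58, 13, 113], [59, -4, 116], [61, 5, 117], [62, -6, 117], [63, -10, 121], [65, -7, 120]]
top 251
[[8, -6, 143], [10, -16, 79], [13, 11, 77], [14, -10, 81], [16, 12, 76], [17, 15, 88], [18, -14, 86], [20, 9, 75], [21, 13, 81], [22, -18, 82], [23, -13, 84], [25, 10, 87], [27, -10, 87], [28, 7, 128], [29, -2, 82], [30, -8, 83], [31, -13, 84], [31, 3, 132], [32, -2, 129], [33, -5, 103], [34, 5, 128], [35, -7, 116], [36, -11, 90], [37, 0, 126], [38, -5, 124], [40, -1, 129], [41, 3, 127], [43, -12, 86], [44, 7, 100], [45, -5, 101], [46, -11, 105], [47, 1, 106], [48, -12, 95], [49, 8, 104], [50, -5, 107], [51, -10, 107], [52, 1, 107], [53, -11, 106], [54, -7, 111], [55, 13, 107], [56, 7, 108], [57, -5, 110], [58, -11, 112], [59, 1, 111], [60, -13, 118], [61, -1, 119], [62, 11, 117], [63, -2, 121], [64, 2, 122], [65, 4, 123], [66, -8, 122]]
1.7 [array([33., 76.]), array([ 51., 111.]), array([ 66., 110.]), array([66., 86.]), array([53., 84.])]
2.0 [array([33., 79.]), array([ 40., 119.]), array([ 53., 122.]), array([61., 99.]), array([49., 93.])]
2.3 [array([31., 83.]), array([ 26., 122.]), array([ 38., 129.]), array([ 53., 110.]), array([ 43., 101.])]
```

View pics/side.png

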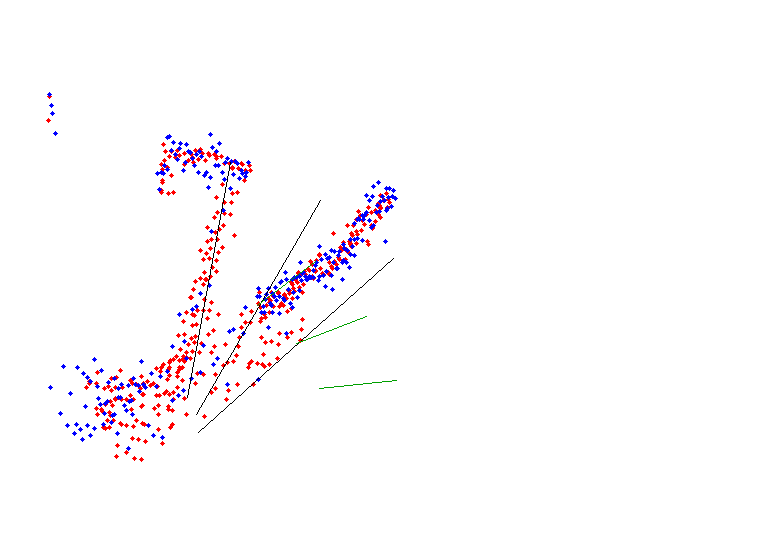

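The side fit gives lever ≈ 2.28 with the claw on its stop, and the case frame agrees. I'll do the lid first.

Emit:
carry_out(
  series="0.0208 -0.0518 0 0.6; 0.0208 -0.0518 0 0.6; 0.0208 -0.0518 0 0.6; 0.0208 -0.0518 0 0.6; 0.0208 -0.0518 0 0.6; 0.0208 -0.0518 0 0.6; 0.0208 -0.0518 0 0.6; 0.0208 -0.0518 0 0.6; 0.0208 -0.0518 0 0.6; 0.0208 -0.0518 0 0.6; 0.0208 -0.0518 0 0.6; 0.0208 -0.0518 0 0.6; 0.0208 -0.0518 0 0.6; 0 0 0 0; 0 0 0 0; 0 0 0 0",
  jaw=-1,
  grip_force=20,
)

```text
time: 3.1
tool_pos: [0.5531, -0.0594, 0.2452]
tcp_rot: [-0.462, -3.107, -0.001]
wrist_force: [-0.1, 0.9, 0.5]
width: -0.001
grip_force: 0.0
```

Emit:
carry_out(
  series="0 0 -0.02 0; 0 0 -0.025 0; 0 0 -0.02 0; 0 0 -0.006 0; 0 0 -0.004 0; 0 0 -0.004 0; 0 0 -0.004 0; 0 0 -0.004 0; 0 0 -0.003 0; 0 0 -0.002 0; 0 0 -0.002 0; 0 0 -0.001 0; 0 0 0 0",
)

```text
time: 4.72
tool_pos: [0.5533, -0.0607, 0.15]
tcp_rot: [-0.464, -3.107, 0.0]
wrist_force: [-0.9, 0.3, 0.1]
width: -0.001
grip_force: 0.2
```

Emit:
carry_out(
  series="0 0 -0.001 0; 0 0 -0.001 0; 0 0 -0.001 0; 0 0 -0.0005 0",
)

```text
time: 5.22
tool_pos: [0.5535, -0.0606, 0.1467]
tcp_rot: [0.464, 3.107, 0.0]
wrist_force: [0.1, 1.0, 1.4]
width: 0.002
grip_force: 0.6
```

Run:
```python
from h import *
im,d=snap("top"); W=cloud("top",d); c=tocase(W)*1000
im=im.astype(int); m=(im[...,0]-im[...,2]>40)&(c[...,2]>105)&(c[...,2]<200)&(abs(c[...,1])<140)&(abs(c[...,0]+100)<95)
P=c[m];A_=np.c_[P[:,:2],np.ones(len(P))];w=np.ones(len(P),bool)
for _ in range(8):
    k=np.linalg.lstsq(A_[w],P[w,2],rcond=None)[0]; w=abs(A_@k-P[:,2])<.004*1000
print(k,w.sum()); s=bot.read_state(); print(s["tool_pos"],s["wrist_force"])
```

```text
[3.50795451e-02 7.87116287e-04 1.34289795e+02] 3714
[ 0.55348965 -0.06059014  0.14666611] [0.13555144 0.67442964 0.86393483]
```

Emit:
carry_out(
  series="0 0 -0.0005 0; 0 0 -0.0005 0; 0 0 -0.0003 0",
)

```text
time: 5.65
tool_pos: [0.5535, -0.0606, 0.1455]
tcp_rot: [0.464, 3.107, -0.0]
wrist_force: [0.5, 0.3, 1.0]
width: 0.001
grip_force: 0.6
```

Emit:
carry_out(
  series="0 0 -0.0005 0; 0 0 -0.0003 0",
)

```text
time: 5.9
tool_pos: [0.5536, -0.0606, 0.1447]
tcp_rot: [0.464, 3.107, 0.0]
wrist_force: [-0.5, 0.8, 1.9]
width: -0.001
grip_force: 0.6
```

Emit:
carry_out(
  series="0 0 -0.0005 0",
)

```text
time: 6.02
tool_pos: [0.5535, -0.0607, 0.1442]
tcp_rot: [0.464, 3.107, -0.0]
wrist_force: [-0.0, 0.2, 1.0]
width: 0.0
grip_force: 0.6
```

Emit:
carry_out(
  series="0 0 -0.0004 0",
)

```text
time: 6.15
tool_pos: [0.5536, -0.0607, 0.1438]
tcp_rot: [0.464, 3.107, -0.0]
wrist_force: [1.3, 0.9, 0.9]
width: 0.001
grip_force: 0.6
```

Emit:
carry_out(
  series="0 0 -0.0004 0",
)

```text
time: 6.28
tool_pos: [0.5536, -0.0607, 0.1434]
tcp_rot: [0.464, 3.107, -0.0]
wrist_force: [0.9, 0.5, 0.6]
width: 0.004
grip_force: 0.6
```

Emit:
carry_out(
  series="0 0 -0.0003 0",
)

```text
time: 6.4
tool_pos: [0.5536, -0.0607, 0.1431]
tcp_rot: [0.464, 3.107, 0.0]
wrist_force: [0.5, 0.9, 0.6]
width: -0.003
grip_force: 0.6
```

Emit:
carry_out(
  series="0 0 -0.0003 0",
)

```text
time: 6.52
tool_pos: [0.5535, -0.0606, 0.1428]
tcp_rot: [0.464, 3.107, -0.0]
wrist_force: [0.4, 1.0, 2.0]
width: -0.0
grip_force: 0.6
```

Emit:
carry_out(
  series="0 0 -0.0003 0",
)

```text
time: 6.65
tool_pos: [0.5535, -0.0606, 0.1425]
tcp_rot: [0.464, 3.107, -0.0]
wrist_force: [0.8, 0.6, 1.7]
width: -0.001
grip_force: 0.6
```

Emit:
carry_out(
  series="0 0 -0.0003 0",
)

```text
time: 6.78
tool_pos: [0.5535, -0.0606, 0.1422]
tcp_rot: [0.464, 3.107, 0.0]
wrist_force: [-0.7, 0.8, 2.7]
width: -0.004
grip_force: 0.9
```

Emit:
carry_out(
  series="0 0 -0.0003 0",
)

```text
time: 6.9
tool_pos: [0.5535, -0.0606, 0.1421]
tcp_rot: [0.464, 3.107, 0.0]
wrist_force: [0.7, 0.6, 2.9]
width: 0.004
grip_force: 1.7
```

Emit:
carry_out(
  series="0 0 -0.0002 0",
)

```text
time: 7.02
tool_pos: [0.5536, -0.0606, 0.142]
tcp_rot: [0.464, 3.107, 0.0]
wrist_force: [-1.3, 0.9, 4.5]
width: 0.002
grip_force: 2.3
```

Emit:
carry_out(
  series="0 0 -0.0002 0; 0 0 0 0",
)

```text
time: 7.28
tool_pos: [0.5536, -0.0606, 0.142]
tcp_rot: [0.464, 3.107, 0.0]
wrist_force: [-2.1, 1.5, 4.6]
width: 0.004
grip_force: 2.6
```

Emit:
carry_out(
  series="0 0 -0.0002 0; 0 0 0 0",
)

```text
time: 7.52
tool_pos: [0.5536, -0.0606, 0.1419]
tcp_rot: [0.464, 3.107, 0.0]
wrist_force: [-1.7, 1.3, 6.0]
width: -0.005
grip_force: 3.1
```

Run:
```python
from h import *
lip=np.array([13.25,111.])
for L in np.arange(2.3,1.45,-.1):
    u=np.array([np.sin(L),-np.cos(L)]); w=np.array([-np.cos(L),-np.sin(L)])
    p,_,_,pad,p33=side(L,0); row=[]
    for t in np.arange(.2,.66,.05):
        s=np.array([-np.sin(t),np.cos(t)]); n=np.array([-np.cos(t),-np.sin(t)])
        # lip corner in claw frame (along strip, offset), fits slot: off in 1.5..9.5, along<44 ; tip bottom along 38.5
        a=[((lip+[dx,0]-p)@s,(lip+[dx,0]-p)@n) for dx in(-1.25,1.25)]
        back=(p+38.5*s+9.5*n)
        row.append(f"{t:.2f}:{max(x[0] for x in a):.0f},{a[1][1]:.1f}-{a[0][1]:.1f}")
    print(f"L{L:.1f} pin{p.round(0)} p33{p33.round(0)} pad{pad.round(0)}"," ".join(row))
```

```text
L2.3 pin[31. 83.] p33[ 43. 101.] pad[ 53. 110.] 0.20:32,10.8-13.2 0.25:32,9.2-11.6 0.30:33,7.6-10.0 0.35:33,6.0-8.3 0.40:34,4.4-6.7 0.45:34,2.7-5.0 0.50:34,1.1-3.3 0.55:34,-0.6-1.5 0.60:34,-2.2--0.2 0.65:34,-3.9--1.9
L2.2 pin[32. 81.] p33[45. 99.] pad[ 56. 106.] 0.20:33,11.2-13.6 0.25:34,9.5-11.9 0.30:34,7.9-10.3 0.35:35,6.2-8.5 0.40:35,4.5-6.8 0.45:35,2.8-5.0 0.50:35,1.1-3.3 0.55:36,-0.6-1.5 0.60:36,-2.3--0.3 0.65:36,-4.1--2.1
L2.1 pin[32. 80.] p33[47. 96.] pad[ 59. 103.] 0.20:34,11.4-13.9 0.25:35,9.7-12.1 0.30:35,8.0-10.4 0.35:36,6.3-8.6 0.40:36,4.5-6.8 0.45:36,2.7-5.0 0.50:37,1.0-3.2 0.55:37,-0.8-1.3 0.60:37,-2.6--0.5 0.65:37,-4.3--2.3
L2.0 pin[33. 79.] p33[49. 93.] pad[61. 99.] 0.20:35,11.6-14.0 0.25:36,9.8-12.2 0.30:37,8.0-10.4 0.35:37,6.2-8.6 0.40:37,4.4-6.7 0.45:38,2.6-4.8 0.50:38,0.8-2.9 0.55:38,-1.1-1.1 0.60:38,-2.9--0.8 0.65:38,-4.7--2.7
L1.9 pin[33. 78.] p33[51. 90.] pad[63. 95.] 0.20:37,11.6-14.0 0.25:37,9.8-12.2 0.30:38,7.9-10.3 0.35:38,6.1-8.4 0.40:39,4.2-6.5 0.45:39,2.3-4.6 0.50:39,0.4-2.6 0.55:39,-1.5-0.6 0.60:39,-3.4--1.3 0.65:39,-5.2--3.3
L1.8 pin[33. 77.] p33[52. 87.] pad[65. 90.] 0.20:38,11.5-13.9 0.25:38,9.6-12.0 0.30:39,7.7-10.1 0.35:39,5.8-8.1 0.40:40,3.8-6.1 0.45:40,1.9-4.2 0.50:40,-0.0-2.1 0.55:40,-2.0-0.1 0.60:40,-3.9--1.9 0.65:40,-5.9--3.9
L1.7 pin[33. 76.] p33[53. 84.] pad[66. 86.] 0.20:39,11.2-13.7 0.25:40,9.3-11.7 0.30:40,7.4-9.7 0.35:41,5.4-7.7 0.40:41,3.4-5.7 0.45:41,1.4-3.6 0.50:41,-0.6-1.6 0.55:41,-2.6--0.5 0.60:41,-4.6--2.5 0.65:41,-6.6--4.6
L1.6 pin[33. 74.] p33[54. 81.] pad[67. 81.] 0.20:40,10.9-13.4 0.25:41,8.9-11.3 0.30:41,6.9-9.3 0.35:42,4.9-7.2 0.40:42,2.8-5.1 0.45:42,0.8-3.0 0.50:42,-1.3-0.9 0.55:42,-3.3--1.2 0.60:42,-5.4--3.3 0.65:42,-7.4--5.4
L1.5 pin[33. 73.] p33[54. 78.] pad[67. 77.] 0.20:41,10.4-12.9 0.25:42,8.4-10.8 0.30:42,6.3-8.7 0.35:43,4.2-6.6 0.40:43,2.1-4.4 0.45:43,0.0-2.3 0.50:43,-2.1-0.1 0.55:43,-4.2--2.0 0.60:43,-6.2--4.2 0.65:43,-8.3--6.3
```

Emit:
carry_out(
  series="0 0 0.002 0; 0 0 0.028 0; 0.003 0.01 0.025 0; 0.0066 0.0215 0 0; 0.0066 0.0215 0 0; 0.0066 0.0215 0 0; 0.0038 0.0125 -0.03 0; 0 0 -0.012 0; 0 0 0 0; 0 0 0 0",
  jaw=-0.34,
)

```text
time: 8.78
tool_pos: [0.5804, 0.0257, 0.1548]
tcp_rot: [0.465, 3.106, -0.0]
wrist_force: [0.2, -0.8, 1.0]
width: 0.331
grip_force: 0.0
```

```bash
cat > look.py <<'E'
from h import *
import sys
def look(name):
    img=np.full((560,760,3),255,np.uint8); f=lambda o,z:(int(o*6+60),int(560-(z-55)*5))
    s=bot.read_state(); t=tocase(np.array(s["tool_pos"]))*1000; print("tcp case",t.round(1),"F",np.round(s["wrist_force"],1),"w",s["width"],"t",s["time"])
    for n,col in(("scene",(0,0,255)),("top",(255,0,0))):
        im,d=snap(n); c=tocase(cloud(n,d))*1000; np.save(n+"_c.npy",c)
        if n=="scene": cv2.imwrite(f"pics/{name}_im.png",cv2.resize(im[190:310,270:410],(700,600),interpolation=2))
        m=(c[...,0]>-8)&(c[...,0]<115)&(abs(c[...,1])<22)&(c[...,2]>55)&(c[...,2]<165)
        for (o,y,z),b in zip(c[m],im[m]): cv2.circle(img,f(o,z),2,[int(v) for v in b] if n=="scene" else (255,0,0),-1)
    for z in range(60,170,10): cv2.putText(img,str(z),(0,f(0,z)[1]),0,.4,0); cv2.line(img,f(-8,z),f(110,z),(225,)*3,1)
    for o in range(0,111,10): cv2.putText(img,str(o),(f(o,56)),0,.4,0); cv2.line(img,f(o,55),f(o,165),(225,)*3,1)
    cv2.imwrite(f"pics/{name}.png",img)
look(sys.argv[1])
E
python3 look.py s1
```

```text
tcp case [ 71.1  -0.5 154.8] F [ 0.2 -0.8  1. ] w 0.3310897886924195 t 8.775
```

View pics/s1.png

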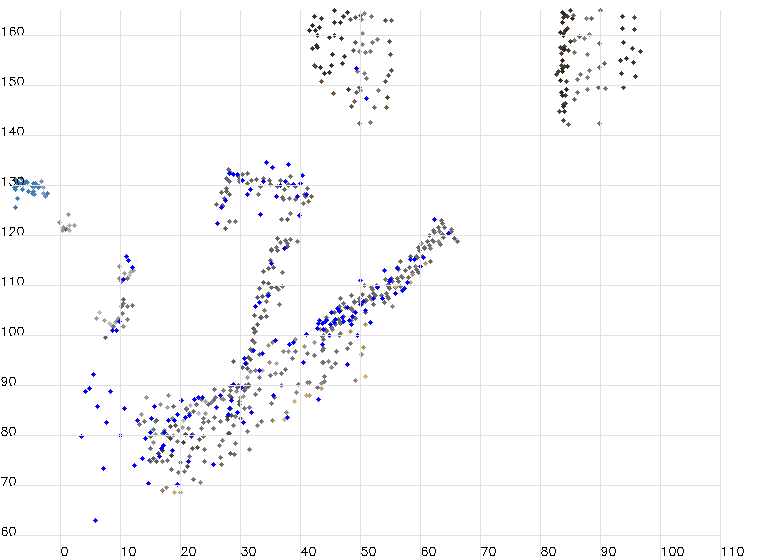

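Run:
```python
from h import *
from scipy.optimize import brentq
def f(L):
    u=np.array([np.sin(L),-np.cos(L)]); w=np.array([-np.cos(L),-np.sin(L)]); return np.array([21,76])+64*u-8*w, side(L,0)[0]
for z in range(122,80,-4):
    L=brentq(lambda L:f(L)[0][1]-z,1.3,2.5); e,p=f(L)
    print(z,round(L,2),"end",e.round(1),"o for lean .35,.41,.46",[round(p[0]-(z-p[1])*np.tan(t)+1.5/np.cos(t),1) for t in(.35,.41,.46)])
```

```text
122 2.24 end [ 66.2 122. ] o for lean .35,.41,.46 [np.float64(18.6), np.float64(15.8), np.float64(13.4)]
118 2.16 end [ 69.9 118. ] o for lean .35,.41,.46 [np.float64(20.2), np.float64(17.6), np.float64(15.4)]
114 2.08 end [ 73.1 114. ] o for lean .35,.41,.46 [np.float64(21.7), np.float64(19.4), np.float64(17.3)]
110 2.0 end [ 75.8 110. ] o for lean .35,.41,.46 [np.float64(23.1), np.float64(21.0), np.float64(19.2)]
106 1.93 end [ 78.1 106. ] o for lean .35,.41,.46 [np.float64(24.4), np.float64(22.6), np.float64(20.9)]
102 1.86 end [ 80. 102.] o for lean .35,.41,.46 [np.float64(25.7), np.float64(24.1), np.float64(22.6)]
98 1.79 end [81.6 98. ] o for lean .35,.41,.46 [np.float64(27.0), np.float64(25.5), np.float64(24.3)]
94 1.73 end [82.9 94. ] o for lean .35,.41,.46 [np.float64(28.2), np.float64(26.9), np.float64(25.9)]
90 1.67 end [84. 90.] o for lean .35,.41,.46 [np.float64(29.3), np.float64(28.3), np.float64(27.4)]
86 1.6 end [84.7 86. ] o for lean .35,.41,.46 [np.float64(30.4), np.float64(29.6), np.float64(29.0)]
82 1.54 end [85.2 82. ] o for lean .35,.41,.46 [np.float64(31.5), np.float64(30.9), np.float64(30.5)]
```

Emit:
carry_out(
  series="0.0007 0.0024 0 0; 0 0 -0.01 0; 0 0 -0.0065 0; -0.0018 -0.0057 0 0; -0.0018 -0.0057 0 0; -0.0018 -0.0057 0 0; 0 0 0 0",
)

```text
time: 9.75
tool_pos: [0.5754, 0.0111, 0.1381]
tcp_rot: [0.466, 3.106, 0.0]
wrist_force: [0.0, 0.6, -0.5]
width: 0.333
grip_force: 0.1
```

Emit:
carry_out(
  series="-0.0016 -0.0052 -0.001 0; -0.0016 -0.0053 -0.002 0; 0 0 0 0",
)

```text
time: 10.12
tool_pos: [0.5724, 0.0007, 0.135]
tcp_rot: [0.465, 3.106, -0.0]
wrist_force: [-0.0, 0.7, 0.4]
width: 0.327
grip_force: 0.7
```

```bash
python3 look.py s2
```

```text
tcp case [ 44.7  -0.8 135. ] F [-0.   0.7  0.4] w 0.32652628806143513 t 10.125
```

View pics/s2.png

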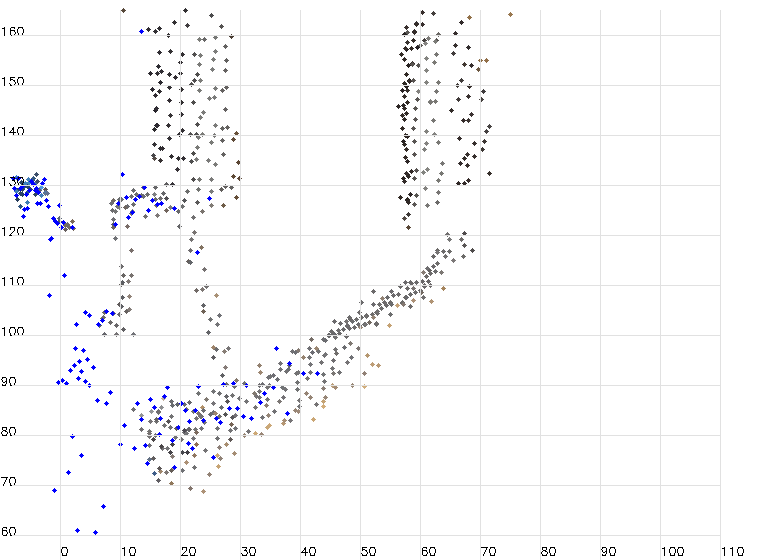

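Emit:
carry_out(
  series="0 0 0 0; -0.0008 -0.0026 0 0; 0 0 0 0; 0.0004 0.0013 -0.003 0; 0.0004 0.0013 -0.003 0; 0.0004 0.0013 -0.003 0; 0.0004 0.0012 -0.003 0; 0.0003 0.001 -0.003 0; 0 0 0 0",
  jaw=-0.15,
)

```text
time: 11.35
tool_pos: [0.5733, 0.0035, 0.1215]
tcp_rot: [0.463, 3.107, -0.004]
wrist_force: [-5.9, -4.5, 12.7]
width: 0.424
grip_force: 6.4
```

```bash
python3 look.py s3
```

```text
tcp case [ 47.7  -0.7 121.5] F [-5.9 -4.5 12.7] w 0.42355835376559775 t 11.35
```

View pics/s3.png

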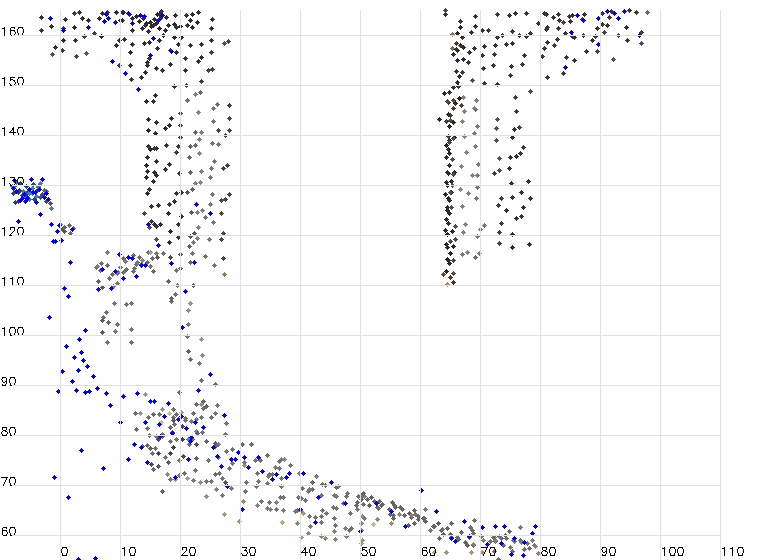

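View pics/s3_im.png

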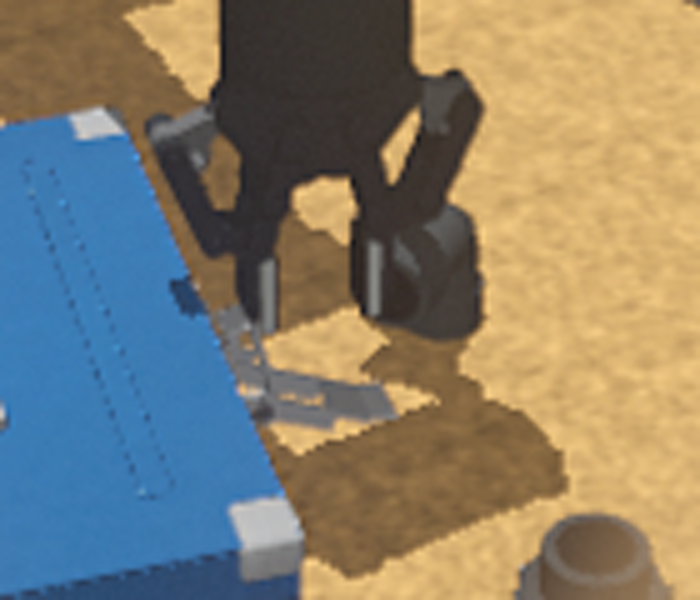

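Emit:
carry_out(
  series="0 0 0.001 0; 0.0006 0.0019 0 0; 0.0012 0.0038 0.0005 0; 0.002 0.006 0.01 0; 0.004 0.013 0.01 0; 0 0 0 0",
)

```text
time: 12.2
tool_pos: [0.5826, 0.0307, 0.1429]
tcp_rot: [0.461, 3.104, 0.001]
wrist_force: [0.1, -0.1, 0.3]
width: 0.424
grip_force: 0.0
```

```bash
python3 look.py s4
```

```text
tcp case [ 76.5   0.2 142.9] F [ 0.1 -0.1  0.3] w 0.4242263893828917 t 12.2
```

View pics/s4.png

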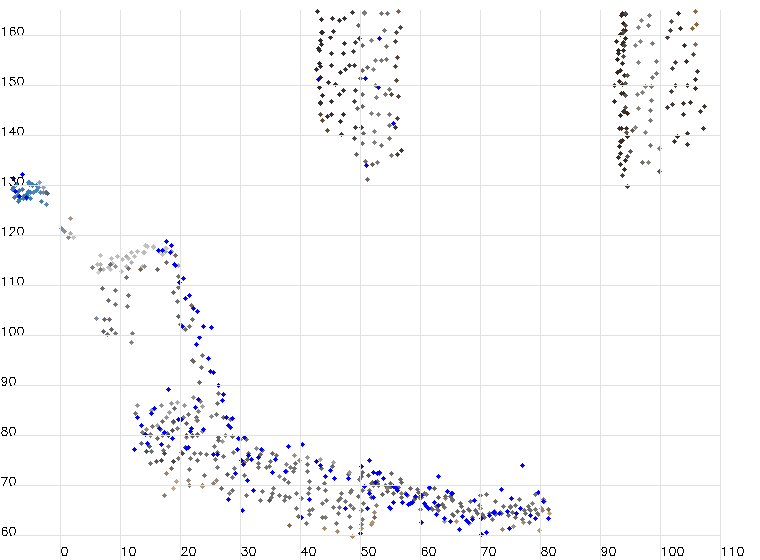

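Claw stays hooked after release: bridge on the lip, lever ≈1.4. Next is the folding path.

Run:
```python
from h import *
print(np.round(bot.read_state()["q"],2))
for L in (1.42,1.3,1.15,1.0,.85,.7,.6,.5,.4,.3,.2):
    u=np.array([np.sin(L),-np.cos(L)]); w=np.array([-np.cos(L),-np.sin(L)]); a=np.interp(L,[.3,1.42],[37,50])
    P=np.array([21,76])+a*u-4*w; print(L,round(a),"corner",P.round(1),"TCP",(P+[11,14]).round(1))
```

```text
[ 0.01  0.18  1.91 -0.    1.05 -1.27]
1.42 50 corner [71.  72.4] TCP [82.  86.4]
1.3 49 corner [68.9 66.9] TCP [79.9 80.9]
1.15 47 corner [65.4 60.5] TCP [76.4 74.5]
1.0 45 corner [61.1 55. ] TCP [72.1 69. ]
0.85 43 corner [56.2 50.4] TCP [67.2 64.4]
0.7 42 corner [50.9 46.7] TCP [61.9 60.7]
0.6 40 corner [47.2 44.8] TCP [58.2 58.8]
0.5 39 corner [43.4 43.4] TCP [54.4 57.4]
0.4 38 corner [39.5 42.4] TCP [50.5 56.4]
0.3 37 corner [35.8 41.8] TCP [46.8 55.8]
0.2 37 corner [32.3 40.5] TCP [43.3 54.5]
```

Emit:
carry_out(
  series="0.0008 0.0026 0 -10; 0.0008 0.0026 0 -10; 0 0 0 -10; 0 0 0 -10; 0 0 0 -10; 0 0 0 -10; 0 0 0 -10; 0 0 -0.01 -10; 0 0 -0.01 -10; 0 0 -0.015 0; 0 0 -0.013 0; 0 0 -0.004 0; 0 0 0 0",
  jaw=-1,
)

```text
time: 13.92
tool_pos: [0.5824, 0.0345, 0.0887]
tcp_rot: [-2.524, -1.869, 0.001]
wrist_force: [0.6, 0.1, -0.3]
width: 0.002
grip_force: 0.0
```

```bash
cat > st.py <<'E'
from h import *
s=bot.read_state(); print("tcp case",(tocase(np.array(s["tool_pos"]))*1000).round(1),"F out/y/z",np.round([np.dot(s["wrist_force"][:2],O),np.dot(s["wrist_force"][:2],Y),s["wrist_force"][2]],1),s["time"])
im,d=snap("scene"); c=tocase(cloud("scene",d))*1000
m=(c[...,0]>30)&(c[...,0]<90)&(abs(c[...,1])<14)&(c[...,2]>12)&(c[...,2]<80); P=c[m]+[1.4,0,-1.4]
g=im[m].astype(int); k=(g.max(1)-g.min(1)<25)&(g.mean(1)>70)
print("grey",k.sum(),[ (b,P[k&(abs(P[:,0]-b)<2.5)][:,2].round().max(initial=0)) for b in range(35,90,5)])
m=(c[...,0]>2)&(c[...,0]<30)&(abs(c[...,1])<9)&(c[...,2]>90); print("claw head max z",np.percentile(c[m][:,2],97)-1.4,"lid",np.median(c[(abs(c[...,0]+20)<15)&(abs(c[...,1])<60)][:,2])-1.4)
E
python3 st.py
```

```text
tcp case [80.1 -1.1 88.7] F out/y/z [ 0.2  0.6 -0.3] 13.925
grey 182 [(35, np.float64(77.0)), (40, np.float64(73.0)), (45, np.float64(73.0)), (50, np.float64(70.0)), (55, np.float64(72.0)), (60, np.float64(69.0)), (65, np.float64(69.0)), (70, np.float64(77.0)), (75, np.float64(77.0)), (80, np.float64(74.0)), (85, np.float64(74.0))]
claw head max z 462.3427287805768 lid 127.42549993489189
```

Emit:
carry_out(
  series="0 0 -0.003 0; 0 0 -0.003 0; -0.0003 -0.001 -0.003 0; -0.0003 -0.001 -0.003 0; 0 0 0 0",
)

```text
time: 14.6
tool_pos: [0.582, 0.0325, 0.0771]
tcp_rot: [-2.525, -1.868, 0.0]
wrist_force: [-0.2, 0.6, 0.4]
width: -0.0
grip_force: 0.2
```

Emit:
carry_out(
  series="-0.0004 -0.0015 -0.002 0; -0.0004 -0.0015 -0.002 0",
)

```text
time: 14.85
tool_pos: [0.5818, 0.0301, 0.0736]
tcp_rot: [-2.526, -1.868, -0.002]
wrist_force: [0.6, 3.4, 1.3]
width: 0.0
grip_force: 1.6
```

Emit:
carry_out(
  series="-0.0005 -0.0016 -0.0022 0; -0.0005 -0.0016 -0.0022 0",
)

```text
time: 15.1
tool_pos: [0.5809, 0.0267, 0.0691]
tcp_rot: [2.525, 1.868, 0.002]
wrist_force: [0.6, 4.1, 2.7]
width: 0.001
grip_force: 2.1
```

Emit:
carry_out(
  series="-0.0007 -0.0023 -0.0022 0; -0.0007 -0.0023 -0.0022 0",
)

```text
time: 15.35
tool_pos: [0.5794, 0.0221, 0.0646]
tcp_rot: [2.526, 1.868, 0.002]
wrist_force: [1.2, 4.8, 1.4]
width: 0.001
grip_force: 2.3
```

```bash
python3 look.py s5; python3 st.py
```

```text
tcp case [67.3 -0.3 64.6] F [1.2 4.8 1.4] w 0.0008539086255706208 t 15.35
tcp case [67.  -0.4 64.3] F out/y/z [3.7 0.5 0.4] 15.45
grey 162 [(35, np.float64(71.0)), (40, np.float64(66.0)), (45, np.float64(61.0)), (50, np.float64(60.0)), (55, np.float64(78.0)), (60, np.float64(77.0)), (65, np.float64(58.0)), (70, np.float64(59.0)), (75, np.float64(76.0)), (80, np.float64(0.0)), (85, np.float64(0.0))]
claw head max z 439.1324019653835 lid 126.51826098763547
```

View pics/s5.png

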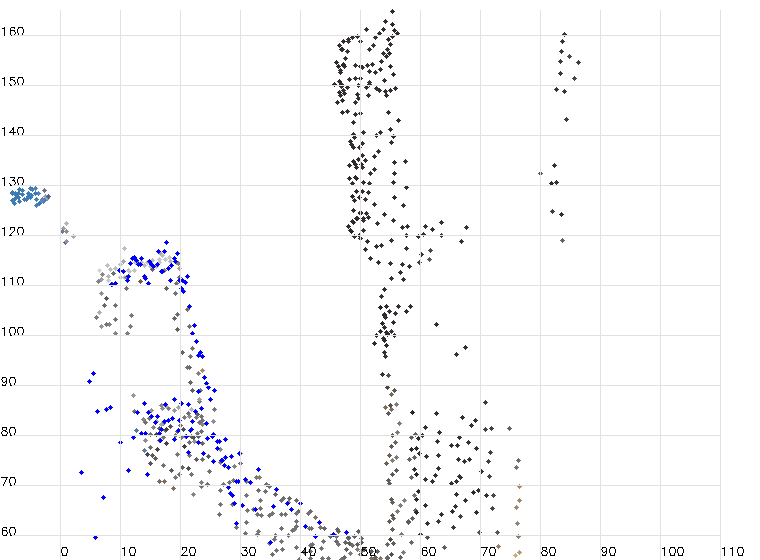

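Emit:
carry_out(
  series="-0.0007 -0.0024 -0.0018 0; -0.0007 -0.0024 -0.0018 0; -0.0006 -0.0018 -0.001 0; -0.0006 -0.0018 -0.001 0",
)

```text
time: 16.0
tool_pos: [0.5764, 0.0136, 0.0587]
tcp_rot: [-2.525, -1.869, -0.001]
wrist_force: [1.6, 4.9, 0.7]
width: 0.002
grip_force: 2.0
```

Emit:
carry_out(
  series="-0.0006 -0.0018 -0.0007 0; -0.0006 -0.0018 -0.0007 0; -0.0006 -0.0019 -0.0005 0; -0.0006 -0.0019 -0.0005 0",
)

```text
time: 16.5
tool_pos: [0.5733, 0.0055, 0.0561]
tcp_rot: [-2.525, -1.869, 0.002]
wrist_force: [0.0, 2.7, -0.5]
width: 0.002
grip_force: 0.8
```

Emit:
carry_out(
  series="-0.0006 -0.0018 -0.0003 0; -0.0006 -0.0018 -0.0003 0; -0.0005 -0.0017 -0.0003 0",
)

```text
time: 16.88
tool_pos: [0.572, 0.0001, 0.0555]
tcp_rot: [2.525, 1.869, -0.001]
wrist_force: [-0.0, -0.5, -0.2]
width: -0.004
grip_force: 0.0
```

```bash
python3 st.py
```

```text
tcp case [44.1 -1.  55.5] F out/y/z [-0.5  0.1 -0.2] 16.875
grey 43 [(35, np.float64(76.0)), (40, np.float64(48.0)), (45, np.float64(51.0)), (50, np.float64(44.0)), (55, np.float64(43.0)), (60, np.float64(0.0)), (65, np.float64(0.0)), (70, np.float64(0.0)), (75, np.float64(0.0)), (80, np.float64(0.0)), (85, np.float64(0.0))]
claw head max z 429.76770375907597 lid 391.5130400185261
```

Emit:
carry_out(
  series="0.003 0.01 0 0; 0.006 0.02 0.005 0; 0.006 0.02 0.03 0; 0.006 0.02 0.05 0; 0.003 0.02 0.05 0; 0 0.04 0.03 0; 0 0.05 0 0; 0 0 0 0",
)

```text
time: 17.92
tool_pos: [0.5963, 0.1855, 0.222]
tcp_rot: [-2.521, -1.875, -0.004]
wrist_force: [0.1, -0.8, -0.5]
width: 0.002
grip_force: 0.0
```

```bash
sed -i 's/z\*5//; s/(z-55)\*5/(z-8)*4/; s/c\[...,2\]>55/c[...,2]>8/' look.py; python3 look.py s6
python3 - <<'E'
import cv2,numpy as np
a=cv2.imread("pics/s6.png");b=cv2.resize(cv2.imread("pics/s6_im.png"),(400,343))
a=cv2.resize(a[:, :400],(400,560)); o=np.zeros((560,800,3),np.uint8);o[:,:400]=a;o[:343,400:]=b;cv2.imwrite("pics/f.png",o)
E
```

```text
tcp case [228.5 -31.9 222. ] F [ 0.1 -0.8 -0.5] w 0.002275575031422209 t 17.925
```

View pics/f.png

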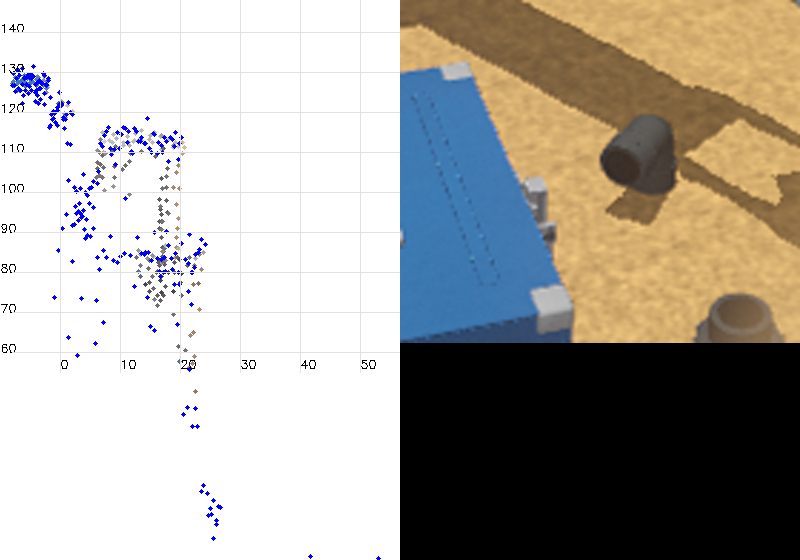

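The lever now hangs folded against the face and the claw stands upright, hooked over the lip. The lid is down, and the elbow and union haven't moved.

```bash
python3 -c "
from workcell import bot
print(bot.finish_job())"
```

```text
the job is handed in; nothing more can be done
None
```

The case is shut and latched, and the job is handed in: lid felt down on the gasket at about 6 N, claw hooked behind the lip, and lever folded over centre. The highest force I read was about 15 N at the wrist, when the finger pushed the claw head down onto the keeper and swung the lever down with it. It took about 18 s.

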